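# Raise the axle to its mark, then hold the spread snap ring at its groove

### The arm

A 6-joint arm with a two-finger parallel gripper is mounted at the origin on the work surface. World frame = base frame: x ahead of the robot, y to its left, z up, the work surface at z = 0. Lengths are in m, angles in rad, forces in N, time in s.
With the tool pointing down it reaches from about 0.35 to 0.95 m from the base axis. Payload 17.4 kg.
Tool frame: the origin (TCP) lies at the centre of the arm's flange, where the gripper is bolted on; the fingertips stand 186 mm ahead of it and the grasp point (between the pads) lies 167 mm ahead of it (env.hold_point_z is the z of the grasp point in the tool frame, in m); z points along the fingers, y is the line along which they close (so a half turn about z gives the same grasp; the last joint's range is limited). The gripper opens to 93 mm and grips with 3 to 60 N. Pads are 15 mm wide; open, the fingers measure 128 mm over their backs; the gripper's body (75 mm by 188 mm) begins 65 mm behind the grasp point.
Start: joints at [-1.263, 0.116, 1.442, -0, 1.584, -0.038], TCP at [0.229, -0.635, 0.405] pointing down, gripper open.
Joint ranges: [-2.83, 2.83], [-0.83, 2.19], [0.07, 2.5], [-1.14, 4.28], [0.01, 3], [-2.97, 2.97]. Speed limits (rad/s): [1.89, 1.89, 2.22, 3.14, 3.14, 3.14].

### API

Orientations are given as a unit quaternion [w, x, y, z].
In Python, from workcell import env, viewer, workorder gives the robot as it stands.
- The arm moves only by the shell command python3 -m crank 'ROWS' [FORCE]. ROWS is JSON, one flat list of numbers, 7 for each row, row after row: the turn, a rotation vector about the tool's x, y, z in rad, then the shift along the tool's x, y, z in mm, then the finger opening in mm, from 0 to 93. In form: [wx, wy, wz, dx, dy, dz, grip, wx, wy, wz, dx, dy, dz, grip, ...]. A call has 1 to 5 rows; each row is the pose to reach, as a shift and turn from the pose commanded when the call began, along the tool's axes at that moment; what a row does not reach only later rows make up. A row lasts 1/10 s, in which the tool goes at most 50 mm and 8.59 degrees, less where a joint would pass 70% of its speed; a pose out of reach is approached as far as the arm can. A call with a gripper value outside its range is refused whole. The fingers move at their own pace and stop on an object; FORCE is the grip in N (left out, the last holds). Time passes only in rows, so rows that repeat a pose let the fingers close. It gives the time, the measured TCP pose, the force, the opening and the grip force at its end, in the units of the state.
- env.read_state(): the state, without advancing time (a new reading comes with each control period).
- viewer.capture(name): name is "side" or "top"; returns (picture, depth): 400x640x3 uint8, red, green, blue; 400x640 float32, m along the optical axis (not along the pixel's ray), 0 where there is no reading.
- viewer.get_calibration(name): a dict with "intrinsics" (3x3 intrinsics, pixels), "extrinsics" (4x4, takes a point from world to camera coordinates). Camera axes: x right, y down, z forward; pixel columns grow to the right and rows downward; lengths in m; the calibration is good to about 2 mm. A picture is of the moment at which its call begins. get_calibration takes no time and is no camera call.
- workorder.finish_job(): hands the job in; it is judged then, once.
The state is a dict: "clock": time; "q": joint angles; "joint_velocities": joint speeds; "tau": joint torques, N m; "eef_pos": TCP position; "orientation": TCP orientation; "force": force on the tool from outside, world axes, zero at the start; "torque": the same for the moment, N m; "gripper_width": finger opening in m; "finger_force": force on a finger pad.
Only numpy, scipy, OpenCV 4.12 (cv2) and the standard library are available. Lean on these libraries where they do the work, as an engineer would, in place of code of your own. Each camera call takes 0.05 s, during which the arm holds its last target. There are 200 camera calls.

### The job

On the cast-iron assembly nest, turn the black lift knob clockwise until its white pointer meets the red index mark, which raises the axle stub so that its snap-ring groove stands just at the face of the tan washer. Then take the loaded snap-ring pliers out of their stand by the red handles, squeeze the handles up to their stop so that the ring is spread, and slide the ring down over the axle until it lies lightly on the washer, level with the groove. Finish while holding it there, the pliers upright and still squeezed so that the ring stays spread; do not let go, and leave the loose parts on the bench where they are.

Things in the scene. Friction and masses are not known exactly. Their poses are not given: they have to be found in the camera images.
- lift_knob_grip (a point): Lift knob: black disc 44 mm across with an upright grip bar 42 mm long, 14 mm wide, 32 mm tall, along this point's x axis (turns with the knob). Point on the knob's vertical axis, 7 mm below the bar's top, 37 mm above the ledge. The coupling (96 mm across) and axle, 135 mm away axis to axis, are up to 25 mm higher than this point.
- lift_knob (a joint): Knob angle in rad, 0 to 1.9, growing clockwise seen from above. The white pointer meets the red index mark at 1.30. It stays where it is left (0.1 N m of friction) and raises the axle 6 mm per rad.
- groove (a point): Centre of the snap-ring groove of the steel axle stub, on its vertical axis. Axle 50 mm in diameter; groove 4 mm wide, 45 mm in diameter; the axle's end is 16.5 mm above this point, with a 4 mm chamfer. It rises with the knob; with the pointer on the mark this point is 1.5 mm above the washer's face, level with a ring lying on the washer.
- washer_face (a point): Centre of the upper face of the tan thrust washer (80 mm across, 5 mm thick, fixed) round the axle, 73 mm above the bench. It lies on the nickel gear coupling.
- nest: Grey cast-iron ledge bolted to the bench, 150 mm (x) by 270 mm (y), 34 mm high, with coupling, washer, axle and knob. Origin on the bench under its middle. Axle at y = -50 mm, knob at y = +85 mm.
- pliers: External snap-ring pliers with cranked tips, 175 mm long, 0.25 kg, upright in their stand (36 mm spigot, 14 mm high, inside the ring; blue upright behind, notched for a stud of the pliers), ring already on the tips. Origin midway between the two pivots, 75 mm above the bench. z up to the handles; x level, towards the ring; the levers swing in the y-z plane. Lift straight up, 25 mm or more, to clear the stand.
- pliers_grip (a point): Where to squeeze the red handles: midway between them, 80 mm above the pivots, 36 mm below their ends, which are 190 mm above the bench. Handles 14 mm deep (x). Over their outer faces, at rest, 57 mm here and 64 mm at the widest, 15 mm higher; fully squeezed 27 mm, the faces then upright from 23 mm below to 19 mm above this point. Squeeze along y, fingers down.
- pliers_lever (a joint): Half the angle by which the pliers are squeezed, in rad: 0 at rest, 0.188 at the stop (ring fully spread). A spring opens them again: about 4 N on each handle at the start, 16 N at the stop.
- ring_center (a point): Centre of the spread snap ring, 3 mm thick, level, on the tips. Rigid to the pliers: 33.4 mm along their +x, 140 mm below pliers_grip. Hole 46.8 mm at rest (then centred 4 mm further along +x), 53.8 mm at the stop. Ring 6 mm wide; lugs reach 40 mm from here. The tips leave room for the axle. At rest it lies on the stand, 14 mm above the bench.
- collar: Bystander: knurled steel collar, 52 mm in diameter, 24 mm high, loose on the bench. Origin in the middle of its underside.
- flange: Bystander: blue anodized motor flange, 80 mm in diameter, 24 mm high, loose on the bench. Origin in the middle of its underside.
- spare_washer: Bystander: spare tan phenolic washer, 76 mm in diameter, 6 mm thick, loose on the bench. Origin in the middle of its underside.

How it is judged:
On the way, in this order (a step that is already met when the one before it is completed fails the run):
1. the lift knob's pointer is on the red mark (within 0.12 rad) (value of joint lift_knob between 1.18 and 1.42 rad), for 0.2 s.
2. the pliers are lifted out of the stand with the ring spread (value of joint pliers_lever above 0.15 rad and height (world z) of ring_center above 0.06 m), for 0.2 s.
At the end, for the whole second after the job is handed in: Knob within 0.12 rad of its mark; ring round the axle, within 2.5 mm of the groove in height and 3.5 mm of the axis; handles held squeezed by the fingers (lever over 0.15 rad); pliers still, upright within 0.1 rad, pressing on the nest with under 15 N (all of step 1 and value of joint pliers_lever above 0.15 rad and horizontal distance between ring_center and groove below 0.0035 m and z of ring_center in the frame of groove between -0.0025 and 0.0025 m and angle between pliers's own z axis and vertical below 0.1 rad and contact force between the fingers and pliers above 3 N and contact force between pliers and nest below 15 N and linear speed of pliers below 0.02 m/s); the arm keeps its last pose, push and grip.
It fails at once if the collar is moved by more than 20 mm (distance of collar from where it was at the start of the episode above 0.02 m).
It fails at once if the flange is moved by more than 20 mm (distance of flange from where it was at the start of the episode above 0.02 m).
It fails at once if the spare washer is moved by more than 20 mm (distance of spare_washer from where it was at the start of the episode above 0.02 m).
It also fails if it takes over 61 s, if anything falls off the work surface, if the arm or the gripper's body presses on something with over 40 N, if the wrist force passes 120 N, or if a joint passes its speed limit or range.

## Working session

There is one attempt and no reset: what is moved stays moved. The work goes in short steps, Python scripts to look and compute and a shell command to move; the robot and the scene stay as the last step left them, time stands still between calls to the robot, and variables do not carry over. Pictures are saved under pics/ and viewed, at most 10 in all, crops included, and the job is handed in when it is done.

```bash
ls; mkdir -p pics
cat > h.py <<'E'
import numpy as np, cv2
from workcell import env, viewer, workorder
def snap(n,f):
    p,d=viewer.capture(n); cv2.imwrite(f'pics/{f}.png',p[:,:,::-1]); np.save(f'pics/{f}.npy',d); np.save(f'pics/{f}_rgb.npy',p); return p,d
def cloud(n,d):
    c=viewer.get_calibration(n);K=np.array(c['intrinsics']);T=np.linalg.inv(np.array(c['extrinsics']))
    v,u=np.mgrid[:d.shape[0],:d.shape[1]]
    P=np.stack([(u-K[0,2])/K[0,0]*d,(v-K[1,2])/K[1,1]*d,d],-1)
    return P@T[:3,:3].T+T[:3,3]
def proj(n,X):
    c=viewer.get_calibration(n);K=np.array(c['intrinsics']);E=np.array(c['extrinsics'])
    p=(E[:3,:3]@X+E[:3,3]);p=K@p;return p[:2]/p[2]
E
python3 - <<'E'
from h import *
s=env.read_state();print(s,env.hold_point_z)
for n in('top','side'):
    p,d=snap(n,n+'0');c=viewer.get_calibration(n);E=np.array(c['extrinsics']);print(n,np.array(c['intrinsics']).round(1).tolist(),(-E[:3,:3].T@E[:3,3]).round(3),E[:3,:3].round(2).tolist())
E
```

```text
pics
{'clock': 0.0, 'q': array([-1.26278938e+00,  1.16504966e-01,  1.44224456e+00,  1.65909738e-06,
        1.58396783e+00, -3.78147392e-02]), 'joint_velocities': array([-2.83271242e-05,  9.02536053e-04, -9.63397011e-04,  3.31701179e-04,
        4.42205660e-04, -1.22516366e-03]), 'tau': array([-1.52767416e-05, -7.21270752e+01, -6.22613311e+01,  7.80185452e-02,
        2.38090911e-02, -2.02637710e-05]), 'eef_pos': array([ 0.22879401, -0.63506632,  0.40400511]), 'orientation': array([-5.57341716e-04,  9.85087971e-01,  1.72050496e-01, -7.49190209e-05]), 'force': array([-0.62103171, -0.16872801,  0.25693628]), 'torque': array([0.00728733, 0.02607786, 0.0284571 ]), 'finger_force': 0.0, 'gripper_width': 0.09299226803277515} 0.1673
top [[452.2, 0.0, 320.1], [0.0, 452.2, 206.1], [0.0, 0.0, 1.0]] [ 0.467 -0.031  1.022] [[-0.02, -1.0, -0.02], [-0.99, 0.02, -0.13], [0.13, 0.02, -0.99]]
side [[369.1, 0.0, 321.0], [0.0, 369.1, 198.4], [0.0, 0.0, 1.0]] [ 0.493 -0.609  0.758] [[0.99, -0.11, 0.02], [-0.07, -0.73, -0.68], [0.09, 0.67, -0.74]]
```

View pics/top0.png

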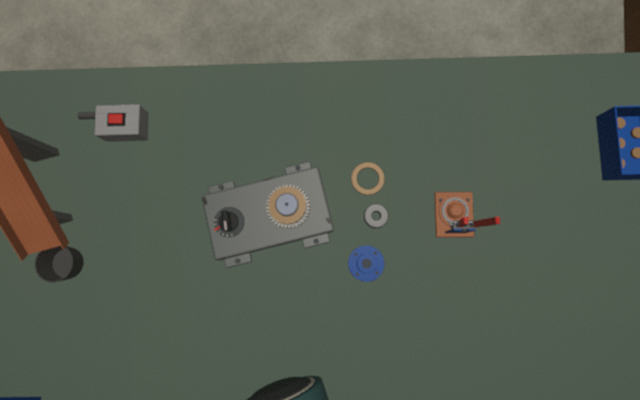

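View pics/side0.png

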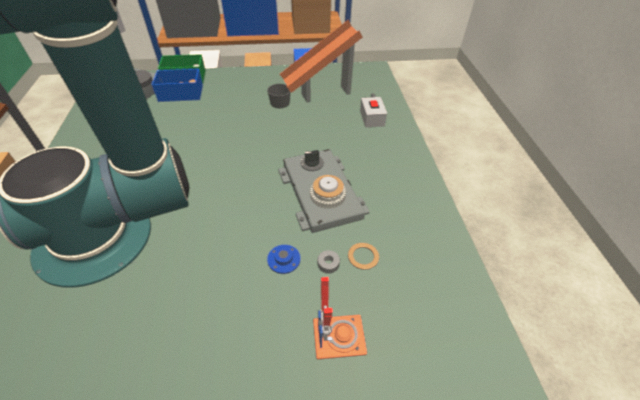

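The top view shows the nest, with the knob at about (227,222) and the axle at (288,204). The pliers stand at about (457,212), with handles near (468,220) and (497,220). The bystanders lie between them at u≈367. Next I'll enlarge both areas and measure.

Run:
```python
from h import *
p=np.load('pics/top0_rgb.npy')[:,:,::-1]
a=cv2.resize(p[160:270,195:335],None,fx=4,fy=4,interpolation=cv2.INTER_CUBIC)
b=cv2.resize(p[180:250,420:510],None,fx=4,fy=4,interpolation=cv2.INTER_CUBIC)
c=np.zeros((440,800,3),np.uint8);c[:440,:400]=a[:440,:400]; c[:280,420:780]=b
cv2.imwrite('pics/topz.png',c)
d=np.load('pics/top0.npy');P=cloud('top',d)
hs=cv2.cvtColor(p,cv2.COLOR_BGR2HSV)
red=((hs[...,0]<6)|(hs[...,0]>174))&(hs[...,1]>170)&(hs[...,2]>70)
def pr(m,l):
    q=P[m]; print(l,len(q),q.mean(0).round(4),q.min(0).round(4),q.max(0).round(4))
w=np.zeros_like(red);w[180:250,430:510]=1
pr(red&w&(P[...,2]>.1),'redhandles')
for v,u in np.argwhere(red&w)[::6]: print((u,v),P[v,u].round(3),end=' ')
print()
n=np.zeros_like(red);n[160:270,195:335]=1
for lo,hi in((.055,.09),(.078,.1),(.03,.037),(.06,.075)):pr(n&(P[...,2]>lo)&(P[...,2]<hi),(lo,hi))
k=np.zeros_like(red);k[205:240,210:245]=1
pr(k&(P[...,2]>.06),'bar')
ax=np.zeros_like(red);ax[180:230,265:312]=1
pr(ax&(P[...,2]>.077),'axle')
pr(ax&(P[...,2]>.067),'washer')
# nest rect
m=(n&(P[...,2]>.02)&(P[...,2]<.05)).astype(np.uint8)
q=P[(n&(P[...,2]>.025)&(P[...,2]<.09))][:,:2].astype(np.float32)
print(cv2.minAreaRect(q))
```

```text
redhandles 86 [ 0.5426 -0.3114  0.1745] [ 0.5366 -0.3397  0.1098] [ 0.548  -0.2765  0.1917]
(np.int64(496), np.int64(217)) [ 0.548 -0.335  0.191] (np.int64(466), np.int64(218)) [ 0.547 -0.281  0.189] (np.int64(462), np.int64(219)) [ 0.547 -0.278  0.174] (np.int64(489), np.int64(219)) [ 0.547 -0.332  0.164] (np.int64(463), np.int64(220)) [ 0.544 -0.278  0.181] (np.int64(486), np.int64(220)) [ 0.546 -0.33   0.152] (np.int64(498), np.int64(220)) [ 0.542 -0.338  0.191] (np.int64(486), np.int64(221)) [ 0.544 -0.33   0.152] (np.int64(498), np.int64(221)) [ 0.54  -0.338  0.191] (np.int64(465), np.int64(222)) [ 0.54  -0.279  0.189] (np.int64(491), np.int64(222)) [ 0.54  -0.333  0.17 ] (np.int64(461), np.int64(223)) [ 0.541 -0.28   0.16 ] (np.int64(475), np.int64(223)) [ 0.544 -0.322  0.11 ] (np.int64(497), np.int64(223)) [ 0.537 -0.337  0.189] (np.int64(481), np.int64(224)) [ 0.54  -0.326  0.134] 
(0.055, 0.09) 1360 [0.5894 0.0741 0.0756] [0.5439 0.0137 0.055 ] [0.639  0.1997 0.088 ]
(0.078, 0.1) 493 [0.5908 0.0758 0.0827] [0.5462 0.0292 0.078 ] [0.6197 0.1968 0.088 ]
(0.03, 0.037) 5467 [0.5819 0.1081 0.0338] [ 0.4826 -0.0372  0.03  ] [0.6842 0.253  0.037 ]
(0.06, 0.075) 659 [0.5912 0.0646 0.0719] [0.5445 0.0192 0.0601] [0.634  0.1997 0.075 ]
bar 164 [0.5625 0.185  0.0931] [ 0.4674 -0.0306  0.0601] [0.5849 0.1997 1.0223]
axle 447 [0.5916 0.0567 0.1062] [ 0.4674 -0.0306  0.0771] [0.6198 0.0972 1.0223]
washer 1127 [0.5927 0.0575 0.0861] [ 0.4674 -0.0306  0.067 ] [0.634  0.0982 1.0223]
((0.5838411450386047, 0.10809507220983505), (0.15174134075641632, 0.27015918493270874), 12.900047302246094)
```

View pics/topz.png

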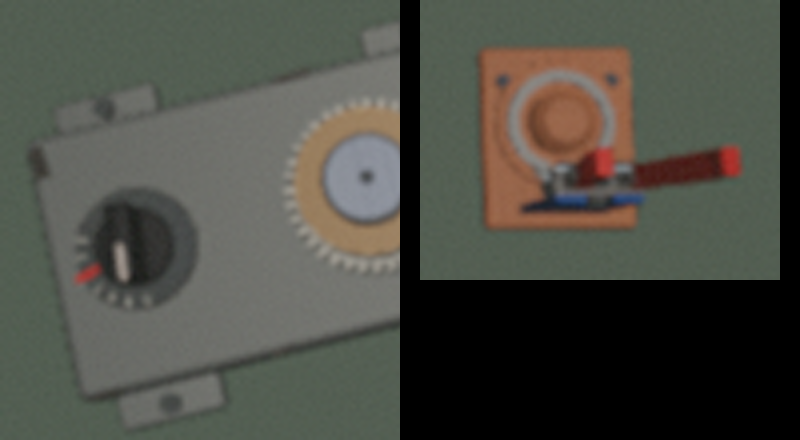

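The close view shows the bar's pointer facing down the image (−x), with the red mark about 70° clockwise from it. The pliers' ring points up the image (+x). Next come the precise fits.

Run:
```python
from h import *
p=np.load('pics/top0_rgb.npy')[:,:,::-1]
d=np.load('pics/top0.npy');P=cloud('top',d);ok=d>0
hs=cv2.cvtColor(p,cv2.COLOR_BGR2HSV)
red=((hs[...,0]<8)|(hs[...,0]>172))&(hs[...,1]>120)
def win(a,b,c,e):
    w=np.zeros(d.shape,bool);w[a:b,c:e]=1;return w&ok
m=red&win(210,250,205,240);q=P[m];print('mark',len(q),q.mean(0).round(4))
m=win(200,245,205,250)&(P[...,2]>.07);q=P[m];r=cv2.minAreaRect(q[:,:2].astype(np.float32));print('bar',len(q),q.mean(0).round(4),r, np.median(q[:,2]))
m=win(200,245,205,250)&(P[...,2]>.04)&(P[...,2]<.05);q=P[m];print('disc',len(q),cv2.minEnclosingCircle(q[:,:2].astype(np.float32)))
m=m=win(200,245,205,250)&(hs[...,2]>130)&(hs[...,1]<80)&(P[...,2]>.04);print('white',m.sum(),P[m].mean(0).round(4), np.argwhere(m)[:,::-1].tolist())
m=win(180,230,265,312)&(P[...,2]>.0775);q=P[m];print('axle',len(q),q.mean(0).round(4),np.median(q[:,2]),cv2.minAreaRect(q[:,:2].astype(np.float32)))
# compare
for lo in(.08,.082):
    m=win(180,230,265,312)&(P[...,2]>lo);print(lo,m.sum(),P[m].mean(0).round(4))
m=win(180,230,265,312)&(P[...,2]>.07)&(P[...,2]<.0775);print('wash',P[m].mean(0).round(4),np.median(P[m][:,2]),cv2.minEnclosingCircle(P[m][:,:2].astype(np.float32)))
m=win(180,245,420,500)&(hs[...,1]<60)&(P[...,2]<.03)&(P[...,2]>.008)&(hs[...,2]>110)
q=P[m];print('ring',len(q),q.mean(0).round(4),cv2.minAreaRect(q[:,:2].astype(np.float32)))
m=win(185,240,430,480)&(hs[...,0]<14)&(hs[...,1]>80)&(P[...,2]<.02)
q=P[m];r=cv2.minAreaRect(q[:,:2].astype(np.float32));print('standbase',r,np.median(q[:,2]))
m=win(195,225,440,470)&(hs[...,0]<14)&(hs[...,1]>80)&(P[...,2]>.0115)&(P[...,2]<.03);q=P[m];print('spig',len(q),q.mean(0).round(4),cv2.minAreaRect(q[:,:2].astype(np.float32)))
for lo,hi in((-.345,-.32),(-.29,-.27)):
    m=win(205,235,455,505)&red&(P[...,2]>.14)&(P[...,1]>lo)&(P[...,1]<hi);q=P[m];print('handle',len(q),q.mean(0).round(4),q.min(0).round(4),q.max(0).round(4))
ps=np.load('pics/side0_rgb.npy')[:,:,::-1];ds=np.load('pics/side0.npy');S=cloud('side',ds)
h2=cv2.cvtColor(ps,cv2.COLOR_BGR2HSV)
m=((h2[...,0]<6)|(h2[...,0]>174))&(h2[...,1]>170)&(ds>0)&(S[...,2]>.14)&(S[...,2]<.2)&(S[...,1]<-.2)&(S[...,1]>-.4)
for lo,hi in((-.36,-.31),(-.31,-.26)):
    q=S[m&(S[...,1]>lo)&(S[...,1]<hi)];print('side handle',len(q),q.mean(0).round(4),q.min(0).round(4),q.max(0).round(4))
m=(S[...,2]>.078)&(S[...,2]<.095)&(abs(S[...,0]-.595)<.035)&(abs(S[...,1]-.06)<.035)&(ds>0);q=S[m];print('side axle',len(q),q.mean(0).round(4),np.median(q[:,2]))
m=(S[...,2]>.07)&(S[...,2]<.095)&(abs(S[...,0]-.565)<.03)&(abs(S[...,1]-.19)<.03)&(ds>0);q=S[m];print('side bar',len(q),q.mean(0).round(4),cv2.minAreaRect(q[:,:2].astype(np.float32)))
```

```text
mark 15 [0.5527 0.2166 0.0411]
bar 139 [0.5648 0.1898 0.0776] ((0.5648735165596008, 0.19038060307502747), (0.04100097715854645, 0.014140152372419834), 8.125657081604004) 0.07771712071184578
disc 346 ((0.5647891759872437, 0.19458156824111938), 0.037360843271017075)
white 12 [0.5553 0.1906 0.0787] [[224, 222], [225, 222], [224, 223], [225, 223], [224, 224], [225, 224], [224, 225], [225, 225], [225, 226], [225, 227], [225, 228], [226, 228]]
axle 433 [0.5946 0.0588 0.0832] 0.08323045504885729 ((0.5959100723266602, 0.0616203211247921), (0.05485723540186882, 0.04963342845439911), 73.05990600585938)
0.08 405 [0.5946 0.0589 0.0835]
0.082 324 [0.5945 0.0592 0.0841]
wash [0.5938 0.0589 0.0732] 0.0730515423196284 ((0.5944755673408508, 0.05917251855134964), 0.04048964008688927)
ring 158 [ 0.5862 -0.3059  0.0166] ((0.5847294926643372, -0.3074868321418762), (0.051090605556964874, 0.05920488014817238), 27.510587692260742)
standbase ((0.5751761794090271, -0.31564095616340637), (0.09618040919303894, 0.10150622576475143), 88.9537124633789) 0.010457661858554568
spig 457 [ 0.5835 -0.3064  0.019 ] ((0.5839860439300537, -0.30907124280929565), (0.06623557209968567, 0.06542902439832687), 88.45454406738281)
handle 111 [ 0.5425 -0.3329  0.17  ] [ 0.5367 -0.342   0.141 ] [ 0.5487 -0.3252  0.1917]
handle 62 [ 0.5429 -0.2798  0.1783] [ 0.5362 -0.2843  0.1414] [ 0.549  -0.2765  0.1909]
side handle 43 [ 0.5428 -0.3399  0.1867] [ 0.5379 -0.3428  0.1716] [ 0.5485 -0.333   0.1925]
side handle 96 [ 0.544  -0.2871  0.1692] [ 0.5396 -0.2935  0.1402] [ 0.549  -0.2786  0.1944]
side axle 222 [0.5965 0.0547 0.0844] 0.08486983885757543
side bar 80 [0.5664 0.1868 0.0774] ((0.5670989751815796, 0.18824779987335205), (0.041263747960329056, 0.015896257013082504), 12.290040016174316)
```

```bash
for i in 1 2 3 4; do python3 -m crank '[0,0,0,30,-33,0,93, 0,0,0,60,-66,0,93, 0,0,0,89,-99,0,93, 0,0,0,119,-132,0,93, 0,0,0,149,-166,0,93]'; done
python3 -m crank '[0,0,0.15,0,0,0,93, 0,0,0.165,0,0,20,93, 0,0,0.165,0,0,40,93, 0,0,0.165,0,0,60,93, 0,0,0.165,0,0,60,93]'
```

```text
clock: 0.6
eef_pos: [0.313, -0.4267, 0.4044]
orientation: [-0.0, 0.985, 0.172, -0.0]
force: [1.8, -0.8, -0.4]
gripper_width: 0.0934
finger_force: 0.0
clock: 1.1
eef_pos: [0.3967, -0.22, 0.4047]
orientation: [0.0, 0.985, 0.172, 0.0]
force: [0.8, -0.2, 0.0]
gripper_width: 0.093
finger_force: 0.0
clock: 1.6
eef_pos: [0.4807, -0.0131, 0.4047]
orientation: [0.0, 0.985, 0.172, 0.0]
force: [0.1, -1.2, -0.1]
gripper_width: 0.0929
finger_force: 0.0
clock: 2.1
eef_pos: [0.5648, 0.1936, 0.4045]
orientation: [0.0, 0.985, 0.172, -0.0]
force: [0.9, -1.0, -0.4]
gripper_width: 0.0927
finger_force: 0.0
clock: 2.6
eef_pos: [0.5641, 0.1916, 0.3417]
orientation: [0.0, 0.996, 0.09, -0.002]
force: [0.1, 0.1, -0.0]
gripper_width: 0.093
finger_force: 0.0
```

```bash
python3 -m crank '[0,0,0,1,1.5,40,93, 0,0,0,1,1.5,80,93, 0,0,0,1,1.5,98,93, 0,0,0,1,1.5,105,93, 0,0,0,1,1.5,105,60]' 10
python3 -m crank '[0,0,0,0,0,0,40, 0,0,0,0,0,0,25, 0,0,0,0,0,0,10, 0,0,0,0,0,0,10, 0,0,0,0,0,0,10]' 10
python3 -m crank '[0,0,0,0,0,0,10,0,0,0,0,0,0,10]' 20
```

```text
clock: 3.1
eef_pos: [0.5659, 0.1904, 0.2401]
orientation: [0.0, 0.996, 0.09, -0.0]
force: [0.8, 0.2, 0.1]
gripper_width: 0.0888
finger_force: 0.0
clock: 3.6
eef_pos: [0.5657, 0.1904, 0.2401]
orientation: [-0.0, 0.996, 0.09, 0.0]
force: [1.2, 0.2, -0.4]
gripper_width: 0.0494
finger_force: 0.0
clock: 3.8
eef_pos: [0.5657, 0.1904, 0.2398]
orientation: [-0.0, 0.996, 0.09, -0.0]
force: [0.9, -0.1, 0.4]
gripper_width: 0.0333
finger_force: 0.0
```

```bash
python3 -m crank '[0,0,0,0,0,0,10,0,0,0,0,0,0,10,0,0,0,0,0,0,10,0,0,0,0,0,0,10]' 20
```

```text
clock: 4.2
eef_pos: [0.5657, 0.1903, 0.2397]
orientation: [0.0, 0.996, 0.09, 0.0]
force: [1.3, -2.4, -0.7]
gripper_width: 0.014
finger_force: 19.7
```

```bash
python3 -m crank '[0,0,0.14,0,0,0,10,0,0,0.28,0,0,0,10,0,0,0.42,0,0,0,10,0,0,0.56,0,0,0,10,0,0,0.66,0,0,0,10]' 20
python3 -m crank '[0,0,0.14,0,0,0,10,0,0,0.28,0,0,0,10,0,0,0.42,0,0,0,10,0,0,0.56,0,0,0,10,0,0,0.6,0,0,0,10]' 20
python3 -m crank '[0,0,0,0,0,0,10,0,0,0,0,0,0,30,0,0,0,0,0,0,60,0,0,0,0,0,0,60,0,0,0,0,0,0,60]' 20
python3 -m crank '[0,0,0,0,0,-20,60,0,0,0,0,0,-60,60,0,0,0,0,0,-100,60,0,0,0,0,0,-150,60,0,0,0,0,0,-200,60]' 20
python3 - <<'E'
from h import *
p,d=snap('side','side1');i=p[:,:,::-1][130:240,265:385];cv2.imwrite('pics/side1z.png',cv2.resize(i,None,fx=5,fy=5,interpolation=cv2.INTER_CUBIC))
p,d=snap('top','top1');print(env.read_state()['orientation'].round(4))
E
```

```text
clock: 4.7
eef_pos: [0.5657, 0.1904, 0.2397]
orientation: [-0.0, 0.971, -0.24, 0.0]
force: [1.8, -0.4, -0.9]
gripper_width: 0.0137
finger_force: 20.0
clock: 5.2
eef_pos: [0.5658, 0.1905, 0.2398]
orientation: [-0.0, 0.857, -0.516, 0.0]
force: [2.5, 1.3, -1.9]
gripper_width: 0.014
finger_force: 20.0
clock: 5.7
eef_pos: [0.5657, 0.1903, 0.2398]
orientation: [0.0, 0.858, -0.514, -0.0]
force: [0.5, -0.1, 0.1]
gripper_width: 0.0413
finger_force: 0.0
clock: 6.2
eef_pos: [0.5653, 0.1902, 0.4415]
orientation: [0.0, 0.858, -0.514, -0.0]
force: [1.4, -0.3, 0.6]
gripper_width: 0.06
finger_force: 0.0
[-0.0036  0.858  -0.5137  0.0033]
```

View pics/side1z.png

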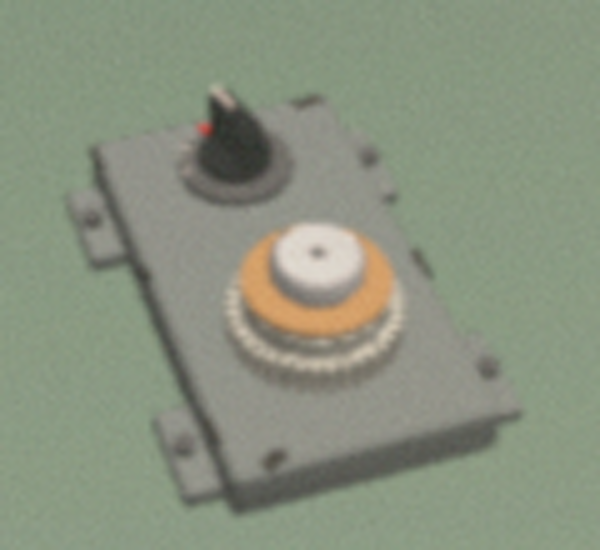

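The side view shows the knob turned: the pointer end is at about crop (220,97), the red mark at (205,130), roughly in line below it. I'll check this numerically.

Run:
```python
from h import *
def ray(n,u,v,z):
    c=viewer.get_calibration(n);K=np.array(c['intrinsics']);E=np.array(c['extrinsics']);R=E[:3,:3];C=-R.T@E[:3,3]
    r=R.T@np.linalg.inv(K)@np.array([u,v,1]);return C+r*(z-C[2])/r[2]
k=np.array([.5657,.1903])
for n,f,w in(('top','top0',(205,250,205,245)),('side','side1',(130,180,290,330)),('side','side0',(130,180,290,330))):
    p=np.load(f'pics/{f}_rgb.npy').astype(float);d=np.load(f'pics/{f}.npy');P=cloud(n,d)
    r=np.clip(p[...,0]-1.25*np.maximum(p[...,1],p[...,2])-10,0,None);a=np.zeros(d.shape);a[w[0]:w[1],w[2]:w[3]]=1;r*=a
    v,u=np.mgrid[:400,:640];s=r.sum();U,V=(r*u).sum()/s,(r*v).sum()/s
    x=ray(n,U,V,.035)[:2];e=x-k;print(f,U,V,x.round(4),np.hypot(*e),np.degrees(np.arctan2(e[1],e[0])))
    m=(a>0)&(P[...,2]>.07)&(P[...,2]<.1);q=P[m]
    print('bar',len(q),q.mean(0).round(4) if len(q) else 0,cv2.minAreaRect(q[:,:2].astype(np.float32)) if len(q)>3 else 0)
    # knob centre from this camera's disc
d=np.load('pics/side1.npy');S=cloud('side',d)
m=(S[...,2]>.086)&(S[...,2]<.1)&(abs(S[...,0]-.595)<.035)&(abs(S[...,1]-.06)<.035);q=S[m];print('axle side',len(q),q.mean(0).round(4),np.median(q[:,2]),cv2.minAreaRect(q[:,:2].astype(np.float32)))
m=(S[...,2]>.07)&(S[...,2]<.076)&(abs(S[...,0]-.595)<.045)&(abs(S[...,1]-.06)<.045);q=S[m];print('washer side',q.mean(0).round(4),cv2.minEnclosingCircle(q[:,:2].astype(np.float32)),np.median(q[:,2]))
```

```text
top0 216.66260623229462 228.014164305949 [0.5526 0.2187] 0.03129100857846329 114.77971101791252
bar 139 [0.5648 0.1898 0.0776] ((0.5648735165596008, 0.19038060307502747), (0.04100097715854645, 0.014140152372419834), 8.125657081604004)
side1 305.71964956195245 155.43429286608261 [0.5517 0.2277] 0.03992467258055157 110.50827739558812
bar 118 [0.5757 0.1362 0.0824] ((0.5727427005767822, 0.13380226492881775), (0.031117312610149384, 0.15011338889598846), 12.511725425720215)
side0 319.0 179.0 [0.5804 0.1243] 0.06756774873614646 -77.47540159633121
bar 133 [0.5752 0.1463 0.0779] ((0.5788797736167908, 0.13287420570850372), (0.04126778244972229, 0.1292588710784912), 12.013931274414062)
axle side 218 [0.5967 0.0548 0.0919] 0.09213699202503389 ((0.5969990491867065, 0.05736386030912399), (0.04731375351548195, 0.046960558742284775), 64.93075561523438)
washer side [0.5947 0.0468 0.0738] ((0.5978797674179077, 0.05853927135467529), 0.041478317230939865) 0.07406241530223523
```

```bash
python3 -m crank '[0,0,-0.14,0,0,0,93,0,0,-0.28,0,0,0,93,0,0,-0.42,0,0,0,93,0,0,-0.56,0,0,0,93,0,0,-0.70,0,0,0,93]' 20
python3 -m crank '[0,0,-0.14,0,0,0,93,0,0,-0.28,0,0,0,93,0,0,-0.379,0,0,0,93,0,0,-0.379,0,0,0,93]' 20
python3 -m crank '[0,0,0,-2,48,0,93,0,0,0,-4,96,0,93,0,0,0,-6,144,0,93,0,0,0,-9,192,0,93,0,0,0,-11,240,0,93]'
python3 -m crank '[0,0,0,-2,48,0,93,0,0,0,-4,96,0,93,0,0,0,-6,144,0,93,0,0,0,-9,192,0,93,0,0,0,-11,240,0,93]'
python3 -m crank '[0,0,0,0,20,0,93,0,0,0,0,20,0,93,0,0,0,0,20,0,93]'
python3 - <<'E'
from h import *
p,d=snap('side','side2');i=p[:,:,::-1][190:390,240:440];cv2.imwrite('pics/side2z.png',cv2.resize(i,None,fx=3,fy=3,interpolation=cv2.INTER_CUBIC))
p,d=snap('top','top2');P=cloud('top',d);ok=d>0
z=P[...,2];r=np.hypot(P[...,0]-.5945,P[...,1]-.059)
m=ok&(r<.021);print('axle',np.median(z[m]),z[m].mean(),m.sum());w=ok&(r>.029)&(r<.037);print('washer',np.median(z[w]),z[w].mean())
k=ok&(np.hypot(P[...,0]-.5657,P[...,1]-.1903)<.03)&(z>.07);print('bar',k.sum(),P[k].mean(0),cv2.minAreaRect(P[k][:,:2].astype(np.float32)))
d0=np.load('pics/top0.npy');z=cloud('top',d0)[...,2];print('before',np.median(z[m&(d0>0)]),np.median(z[w&(d0>0)]))
print(env.read_state()['eef_pos'],env.read_state()['orientation'])
E
```

```text
clock: 6.8
eef_pos: [0.5657, 0.1903, 0.4392]
orientation: [0.0, 0.983, -0.186, -0.0]
force: [-0.2, -0.1, 0.6]
gripper_width: 0.0922
finger_force: 0.0
clock: 7.2
eef_pos: [0.5657, 0.1903, 0.4393]
orientation: [0.0, 1.0, 0.001, -0.0]
force: [0.5, -0.5, -0.7]
gripper_width: 0.0932
finger_force: 0.0
clock: 7.7
eef_pos: [0.554, -0.0514, 0.4397]
orientation: [0.0, 1.0, -0.002, 0.0]
force: [0.3, 1.0, 0.8]
gripper_width: 0.093
finger_force: 0.0
clock: 8.2
eef_pos: [0.543, -0.2916, 0.4396]
orientation: [-0.0, 1.0, -0.002, 0.0]
force: [1.6, -0.4, 0.1]
gripper_width: 0.0931
finger_force: 0.0
clock: 8.5
eef_pos: [0.5437, -0.3092, 0.4394]
orientation: [-0.0, 1.0, -0.001, -0.0]
force: [0.6, 0.8, -0.2]
gripper_width: 0.0928
finger_force: 0.0
axle 0.09124426838586053 0.09128669264586757 311
washer 0.07271753746689624 0.07281300492749955
bar 137 [0.56465028 0.18978263 0.07732797] ((0.5649978518486023, 0.19044022262096405), (0.014314135536551476, 0.04217780753970146), 27.47126579284668)
before 0.08358389632404567 0.07305140223736084
[ 0.54384634 -0.30837598  0.43983258] [-9.46968543e-05  9.99999992e-01  3.45319181e-05  8.12444094e-05]
```

View pics/side2z.png

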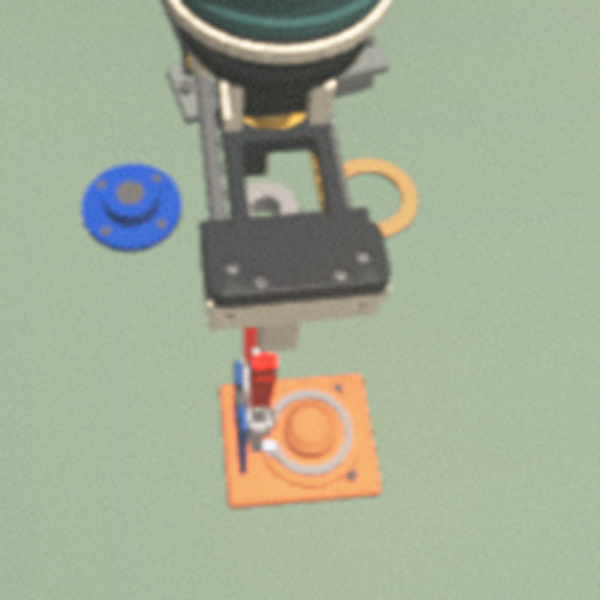

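The side view shows the open gripper centred over the red handles, ring round the spigot. Before moving on I'll check the pointer against the mark more closely, overlaying the tolerance rays.

Run:
```python
from h import *
out=[]
for f in('top0','top2'):
    p=np.load(f'pics/{f}_rgb.npy')[:,:,::-1];i=cv2.resize(p[195:255,200:260],None,fx=6.6,fy=6.6,interpolation=cv2.INTER_CUBIC)
    for a,c in((118.2,(0,255,255)),(111.3,(255,255,0)),(125.1,(255,255,0))):
        k=np.array([.565,.1904]);t=np.radians(a);e=np.array([np.cos(t),np.sin(t)])
        q=[proj('top',np.array([*(k+r*e),.035])) for r in(.034,.045)]
        q=[tuple(int(round(s)) for s in ((z-[200,195]+.5)*6.6)) for z in q];cv2.line(i,q[0],q[1],c,1)
    out.append(i)
cv2.imwrite('pics/knob.png',np.hstack(out))
```

```text
(no output)
```

View pics/knob.png

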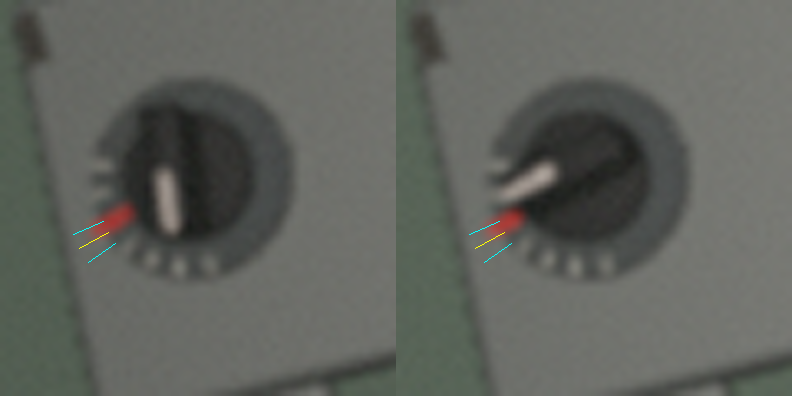

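Left panel: the mark's centre, about (120,223), lies close to the 118.2° ray, well inside the ±0.12 rad rays. The knob is on its mark, so I'll go down to the handles and squeeze.

```bash
python3 -m crank '[0,0,0,-1,1,40,93,0,0,0,-1,1,80,93,0,0,0,-1,1,110,93,0,0,0,-1,1,118,93,0,0,0,-1,1,118,80]' 20
python3 -m crank '[0,0,0,0,0,0,60,0,0,0,0,0,0,60,0,0,0,0,0,0,60,0,0,0,0,0,0,50,0,0,0,0,0,0,50]' 20
python3 -m crank '[0,0,0,0,0,0,10,0,0,0,0,0,0,10,0,0,0,0,0,0,10,0,0,0,0,0,0,10,0,0,0,0,0,0,10]' 45
python3 -m crank '[0,0,0,0,0,0,10,0,0,0,0,0,0,10,0,0,0,0,0,0,10,0,0,0,0,0,0,10,0,0,0,0,0,0,10]' 45
```

```text
clock: 9.1
eef_pos: [0.5428, -0.3097, 0.3215]
orientation: [-0.0, 1.0, 0.0, -0.0]
force: [0.1, -0.1, -0.4]
gripper_width: 0.0887
finger_force: 0.0
clock: 9.6
eef_pos: [0.5428, -0.3107, 0.3235]
orientation: [0.0, 1.0, -0.0, 0.001]
force: [-0.6, 1.1, 9.8]
gripper_width: 0.0519
finger_force: 8.2
clock: 10.1
eef_pos: [0.5427, -0.3107, 0.3241]
orientation: [0.001, 1.0, -0.0, 0.001]
force: [-2.3, 3.0, 14.4]
gripper_width: 0.0241
finger_force: 45.1
clock: 10.6
eef_pos: [0.5427, -0.3107, 0.3241]
orientation: [0.001, 1.0, -0.0, 0.001]
force: [-3.9, 2.5, 14.9]
gripper_width: 0.0243
finger_force: 45.1
```

```bash
python3 -m crank '[0,0,0,0,0,-10,10,0,0,0,0,0,-20,10,0,0,0,0,0,-35,10,0,0,0,0,0,-55,10,0,0,0,0,0,-80,10]' 45
python3 -m crank '[0,0,0,0,0,-30,10,0,0,0,0,0,-60,10,0,0,0,0,0,-70,10,0,0,0,0,0,-70,10,0,0,0,0,0,-70,10]' 45
python3 - <<'E'
from h import *
p,d=snap('side','side3');i=p[:,:,::-1][190:390,240:440];cv2.imwrite('pics/side3z.png',cv2.resize(i,None,fx=3,fy=3,interpolation=cv2.INTER_CUBIC))
snap('top','top3');print(env.read_state()['eef_pos'],env.read_state()['force'])
E
```

```text
clock: 11.1
eef_pos: [0.5424, -0.3106, 0.4027]
orientation: [-0.0, 1.0, -0.0, -0.001]
force: [0.7, 0.6, -3.1]
gripper_width: 0.024
finger_force: 45.0
clock: 11.6
eef_pos: [0.5426, -0.3107, 0.4704]
orientation: [-0.0, 1.0, -0.0, -0.001]
force: [0.1, -0.1, -3.4]
gripper_width: 0.0239
finger_force: 45.0
[ 0.5426718  -0.31067747  0.46983749] [ 0.0065378   0.5305792  -1.48929454]
```

View pics/side3z.png

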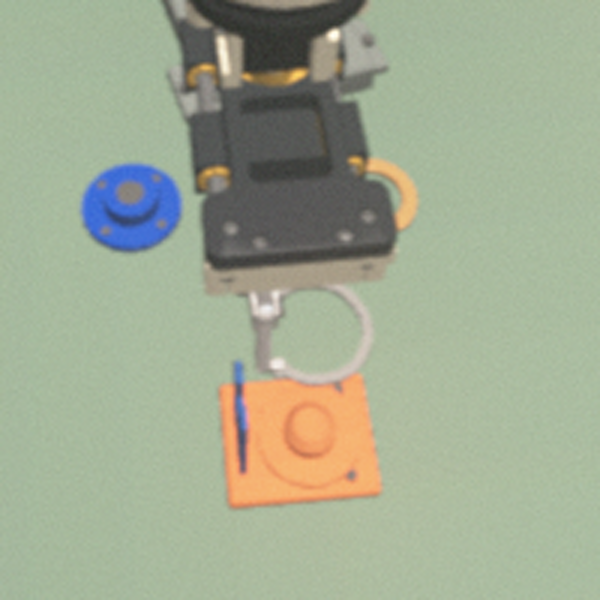

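The pliers are out of the stand, with the ring open on the tips (crop about (320,330)). Now I'll fit the ring centre from depth and work out the shift to the axle.

```bash
cat > ring.py <<'E'
from h import *
from scipy.optimize import least_squares
def ring(n,f,zr,g,show=True):
    d=np.load(f'pics/{f}.npy');P=cloud(n,d);q=P[(d>0)&(abs(P[...,2]-zr)<.012)&(np.hypot(P[...,0]-g[0],P[...,1]-g[1])<.042)&(P[...,0]>g[0]-.012)]
    # plane
    A=np.c_[q[:,:2]-g,np.ones(len(q))];w=np.ones(len(q),bool)
    for _ in range(6):
        c=np.linalg.lstsq(A[w],q[w,2],rcond=None)[0];w=abs(A@c-q[:,2])<.004
    s=least_squares(lambda x:np.hypot(q[w,0]-x[0],q[w,1]-x[1])-x[2],[*g,.03],loss='soft_l1',f_scale=.002).x
    print(n,len(q),w.sum(),'circle',s.round(4),'plane tilt',c.round(4),'zmed',np.median(q[w,2]).round(4))
E
python3 - <<'E'
from ring import *
for n in('side','top'):ring(n,n+'3',.161,np.array([.5767,-.3105]))
E
```

```text
side 223 223 circle [ 0.5787 -0.3109  0.0298] plane tilt [ 0.0309 -0.0019  0.1631] zmed 0.1638
top 102 101 circle [ 0.5771 -0.3089  0.0305] plane tilt [0.0068 0.0158 0.1614] zmed 0.1616
```

```bash
python3 -m crank '[0,0,0,2,-40,0,10,0,0,0,4,-80,0,10,0,0,0,6,-120,0,10,0,0,0,9,-160,0,10,0,0,0,11,-200,0,10]' 45
python3 -m crank '[0,0,0,2,-45,0,10,0,0,0,4,-90,0,10,0,0,0,6,-130,0,10,0,0,0,7,-160,0,10,0,0,0,7.3,-169,0,10]' 45
python3 -m crank '[0,0,0,0,0,20,10,0,0,0,0,0,40,10,0,0,0,0,0,50,10,0,0,0,0,0,55,10,0,0,0,0,0,55,10]' 45
python3 - <<'E'
from ring import *
for n in('side','top'):
    p,d=snap(n,n+'4');ring(n,n+'4',.106,np.array([.5945,.059]))
    s=env.read_state();print(s['eef_pos'],s['force'],s['torque'])
    P=cloud(n,d);r=np.hypot(P[...,0]-.5945,P[...,1]-.059)
    for lo,hi in((.086,.096),):
        q=P[(d>0)&(P[...,2]>lo)&(P[...,2]<hi)&(r<.03)];print('axle',len(q),q.mean(0).round(4),q.min(0).round(4),q.max(0).round(4))
u=np.load('pics/side4_rgb.npy')[:,:,::-1][120:240,260:400];t=np.load('pics/top4_rgb.npy')[:,:,::-1][155:265,240:350]
cv2.imwrite('pics/h4.png',np.hstack([cv2.resize(u,(467,400),interpolation=cv2.INTER_CUBIC),cv2.resize(t,(333,400),interpolation=cv2.INTER_CUBIC)]))
E
```

```text
clock: 12.2
eef_pos: [0.5535, -0.1091, 0.4705]
orientation: [-0.0, 1.0, -0.0, -0.001]
force: [-0.6, 0.6, -3.0]
gripper_width: 0.0241
finger_force: 45.0
clock: 12.7
eef_pos: [0.5609, 0.0609, 0.4704]
orientation: [-0.0, 1.0, 0.001, -0.001]
force: [0.2, -1.1, -2.5]
gripper_width: 0.0243
finger_force: 45.0
clock: 13.2
eef_pos: [0.561, 0.058, 0.4163]
orientation: [0.0, 1.0, -0.0, -0.0]
force: [0.2, 0.2, -2.7]
gripper_width: 0.024
finger_force: 45.0
side 125 108 circle [0.5965 0.0578 0.0307] plane tilt [0.0194 0.0063 0.1096] zmed 0.1099
[0.56103106 0.05806846 0.41709324] [-0.38457434  0.31711497 -2.21603431] [-0.00644546 -0.00772257 -0.00580634]
axle 162 [0.5973 0.0571 0.0918] [0.576  0.0336 0.0863] [0.6199 0.0794 0.0956]
top 0 0 circle [0.5945 0.059  0.03  ] plane tilt [0. 0. 0.] zmed nan
[0.56103564 0.0581365  0.41751589] [ 0.74913752 -0.42872437 -2.35757755] [-0.00775808 -0.02180538  0.03946306]
  return _methods._mean(a, axis=axis, dtype=dtype,
  ret = ret.dtype.type(ret / rcount)
<stdin>:7: RuntimeWarning: Mean of empty slice.
  ret = um.true_divide(
Traceback (most recent call last):
ValueError: zero-size array to reduction operation minimum which has no identity
```

Run:
```python
from h import *
u=np.load('pics/side4_rgb.npy')[:,:,::-1][150:220,290:370].copy()
i=cv2.resize(u,None,fx=8,fy=8,interpolation=cv2.INTER_CUBIC);cv2.imwrite('pics/h4.png',i)
```

```text
(no output)
```

View pics/h4.png

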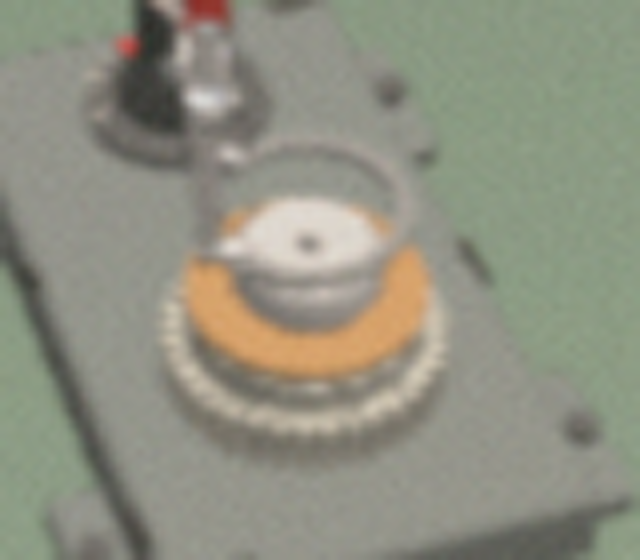

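Ring right edge is at about x=413, its far edge at y≈138. The axle top spans x≈242–383, centred near (311,240). I'll check this by projection.

Run:
```python
from h import *
t=np.linspace(0,2*np.pi,200)
def ext(cx,cy,r,z):
    q=np.array([(proj('side',np.array([cx+r*np.cos(a),cy+r*np.sin(a),z]))-[290,150]+.5)*8 for a in t]);return q.min(0).round(),q.max(0).round()
c=(.5967,.058)
for n,r,z in(('axle body',.025,.087),('axle top',.021,.0912),('washer',.04,.073),('ring out',.0329,.109),('ring in',.0269,.109)):print(n,ext(*c,r,z))
print('1mm x,y shift', (proj('side',np.array([.5977,.058,.1]))-proj('side',np.array([.5967,.058,.1])))*8,(proj('side',np.array([.5967,.059,.1]))-proj('side',np.array([.5967,.058,.1])))*8,(proj('side',np.array([.5967,.058,.101]))-proj('side',np.array([.5967,.058,.1])))*8)
```

```text
axle body (array([233., 207.]), array([388., 317.]))
axle top (array([245., 206.]), array([376., 298.]))
washer (array([186., 206.]), array([432., 381.]))
ring out (array([209., 141.]), array([417., 285.]))
ring in (array([228., 153.]), array([398., 272.]))
1mm x,y shift [ 3.11251437 -0.20751173] [-0.38970305 -2.18319595] [ 0.09640796 -2.25106399]
```

```bash
python3 -m crank '[0,0,0,0.7,0,5,10,0,0,0,0.7,0,10,10,0,0,0,0.7,0,15,10,0,0,0,0.7,0,17,10]' 45
python3 -m crank '[0,0,0,0,0,1,10,0,0,0,0,0,2,10,0,0,0,0,0,3,10,0,0,0,0,0,4,10,0,0,0,0,0,4,10]' 45
```

```text
clock: 13.7
eef_pos: [0.5616, 0.0584, 0.3989]
orientation: [0.0, 1.0, -0.0, -0.0]
force: [0.3, 0.3, -2.1]
gripper_width: 0.0238
finger_force: 45.0
clock: 14.2
eef_pos: [0.5617, 0.0584, 0.3957]
orientation: [0.0, 1.0, -0.0, -0.0]
force: [-0.0, 1.0, -2.8]
gripper_width: 0.0241
finger_force: 45.0
```

```bash
python3 -m crank '[0,0,0,0,0,1.5,10,0,0,0,0,0,3,10,0,0,0,0,0,4.5,10,0,0,0,0,0,6,10,0,0,0,0,0,6,10]' 45
python3 -m crank '[0,0,0,0,0,1,10,0,0,0,0,0,2,10,0,0,0,0,0,3,10,0,0,0,0,0,4,10,0,0,0,0,0,4,10]' 45
```

```text
clock: 14.7
eef_pos: [0.5617, 0.0584, 0.3894]
orientation: [0.0, 1.0, -0.0, -0.0]
force: [0.2, 0.5, -1.5]
gripper_width: 0.024
finger_force: 45.0
clock: 15.2
eef_pos: [0.5617, 0.0583, 0.3856]
orientation: [0.0, 1.0, -0.0, -0.0]
force: [-0.1, -0.1, -2.0]
gripper_width: 0.0239
finger_force: 45.0
```

```bash
for i in 1 2 3 4; do python3 -m crank '[0,0,0,0,0,0.5,10,0,0,0,0,0,0.5,10,0,0,0,0,0,0.5,10]' 45 | egrep 'eef|^force'; done
```

```text
eef_pos: [0.5617, 0.0584, 0.3853]
force: [0.6, -0.1, -1.6]
eef_pos: [0.5617, 0.0584, 0.3847]
force: [-0.5, -0.4, -2.1]
eef_pos: [0.5617, 0.0584, 0.3842]
force: [0.3, -0.6, -2.1]
eef_pos: [0.5617, 0.0583, 0.3838]
force: [-0.6, -0.2, -1.2]
```

```bash
for i in 1 2 3 ; do python3 -m crank '[0,0,0,0,0,0.4,10,0,0,0,0,0,0.4,10,0,0,0,0,0,0.4,10]' 45 | egrep 'eef|^force'; done
```

```text
eef_pos: [0.5617, 0.0584, 0.3836]
force: [-0.8, 0.8, 1.4]
eef_pos: [0.5617, 0.0584, 0.3835]
force: [-1.7, 1.1, 4.5]
eef_pos: [0.5616, 0.0584, 0.3834]
force: [-3.8, 1.6, 8.5]
```

```bash
python3 -m crank '[0,0,0,0,0,-0.5,10,0,0,0,0,0,-0.5,10,0,0,0,0,0,-0.5,10,0,0,0,0,0,-0.5,10]' 45
python3 - <<'E'
from ring import *
snap('side','side5');ring('side','side5',.0755,np.array([.5965,.058]))
i=np.load('pics/side5_rgb.npy')[:,:,::-1][130:220,280:370];cv2.imwrite('pics/f5.png',cv2.resize(i,(600,600),interpolation=cv2.INTER_CUBIC));print(env.read_state()['force'])
E
```

```text
clock: 17.7
eef_pos: [0.5617, 0.0584, 0.3834]
orientation: [-0.0, 1.0, -0.0, 0.0]
force: [-1.4, 1.0, 6.3]
gripper_width: 0.0241
finger_force: 45.0
side 246 166 circle [0.5978 0.0608 0.0344] plane tilt [-0.0549  0.0389  0.0772] zmed 0.0755
[-1.33441387  1.21281752  5.72204082]
```

View pics/f5.png

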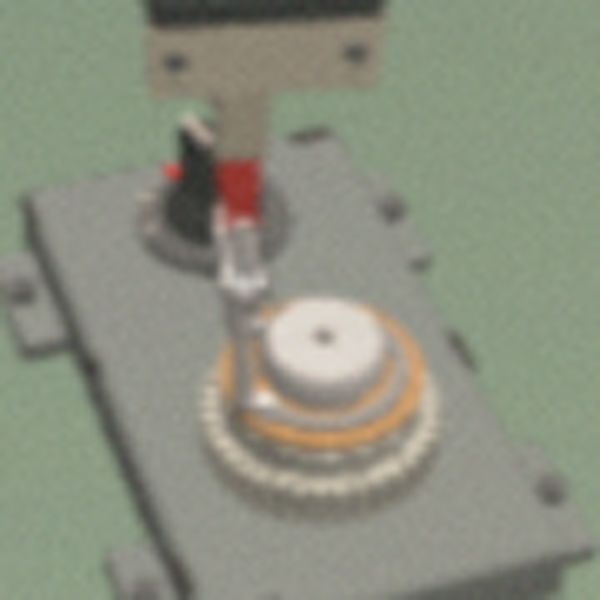

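The ring lies flat on the washer round the axle, with an even gap (centre about (325,375)), and the knob's bar is undisturbed. I'll ease the press slightly and hand in.

```bash
python3 -m crank '[0,0,0,0,0,-0.3,10,0,0,0,0,0,-0.3,10,0,0,0,0,0,-0.3,10,0,0,0,0,0,-0.3,10,0,0,0,0,0,-0.3,10]' 45; python3 -c "
from workcell import workorder
print(workorder.finish_job())"
```

```text
clock: 18.25
eef_pos: [0.5617, 0.0584, 0.3835]
orientation: [-0.0, 1.0, -0.0, 0.0]
force: [-1.3, 1.1, 5.4]
gripper_width: 0.024
finger_force: 45.0
the job is handed in; nothing more can be done
None
```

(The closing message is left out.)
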